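Set the spacer and hold the jig tile flush

ROBOT

A 7-joint arm with a two-finger parallel gripper is mounted at the origin on the work surface. World frame = base frame: x ahead of the robot, y to its left, z up, the work surface at z = 0. Lengths are in m, angles in rad, forces in N, time in s.
With the tool pointing down it reaches from about 0.4 to 0.9 m from the base axis. Payload 5.5 kg.
Tool frame: the origin (TCP) lies midway between the tips of the shut fingers; the grasp point (between the pads) lies 19 mm behind it (manip.grip_depth is the distance from the TCP to the grasp point, in m); z points along the fingers, y is the line along which they close (so a half turn about z gives the same grasp; the last joint's range is limited). The gripper opens to 92 mm and grips with 3 to 60 N. Pads are 19 mm wide; open, the fingers measure 130 mm over their backs; the gripper's body (75 mm by 190 mm) begins 47 mm behind the grasp point.
Start: joints at [-1.005, 0.501, -0.427, 1.55, 0.221, 1.138, -0.21], TCP at [0.194, 0.62, 0.227] pointing down, gripper open.
Joint ranges: [-2.88, 2.88], [-0.31, 2.03], [-1.54, 1.56], [0.2, 2.42], [-1.41, 4.55], [0.19, 2.02], [-2.57, 2.57]. Speed limits (rad/s): [2.57, 2.57, 3.14, 3.14, 3.14, 3.14, 3.14].

INTERFACE

Orientations are given as a unit quaternion [x, y, z, w].
In Python, from bench import manip gives the robot as it stands. Calls block until the motion is done:
- manip.move_pose(position, orientation): joint-space move of the TCP to a pose.
- manip.servo_line(position, ori=None, vel=0.15): straight line of the TCP; ori=None keeps the orientation; vel is the mean speed in m/s.
- manip.movej(angles): joint-space move.
- manip.open() and manip.close(f_grip=None): open the fingers fully, or close them until they stop; f_grip is the grip in N (None keeps the last).
- manip.sleep(seconds).
- manip.solve_ik(position, orientation): joint angles nearest the present ones, or None.
- manip.get_image(name): name is "scene" or "top"; returns the picture (480x640x3 uint8, red, green, blue); there is no depth.
- manip.get_calibration(name): a dict with "vfov" (degrees; the focal length in pixels is half the picture's height over the tangent of half this angle, whatever the lens; pixels are square), "cx", "cy" (the principal point, pixels), "eye" and "attitude" of the camera in the world. Camera axes: x right, y down, z forward; pixel columns grow to the right and rows downward; lengths in m; the calibration is good to about 2 mm. A picture is of the moment at which its call begins. get_calibration takes no time and is no camera call.
A pose or a line that the arm cannot do raises manip.PlanningError and nothing moves.
- manip.hand_in(): hands the job in; it is judged then, once.
Readings, each from a call of its own:
- manip.current_clock(): time.
- manip.current_q(): joint angles.
- manip.current_joint_velocities(): joint speeds.
- manip.current_tau(): joint torques, N m.
- manip.current_tool_pos(): TCP position.
- manip.current_tcp_rot(): TCP orientation.
- manip.current_force(): force on the tool from outside, world axes, zero at the start.
- manip.current_wrist_torque(): the same for the moment, N m.
- manip.current_finger_gap(): finger opening in m.
- manip.current_gripper_force(): force on a finger pad.
Only numpy, scipy, OpenCV 4.12 (cv2) and the standard library are available. Lean on these libraries where they do the work, as an engineer would, in place of code of your own. Each camera call takes 0.05 s, during which the arm holds its last target. There are 200 camera calls.

TASK

Of the three jigs on the ledge, find the one whose gap between brass tile and grey stop is wide enough for the blue spacer, and stand the spacer upright in that gap, its broad faces towards tile and stop and fully covered across by the tile, and let go of it. Then push that jig's red push plate forward until the spacer is pinched flush between tile and stop, and finish while still pushing firmly on it, held there with no hand on the spacer, so that the lock screw can be set. Leave the other two tiles and everything else on the ledge where they are.

Things in the scene. Friction and masses are not known exactly. Their poses are not given: they have to be found in the camera images.
- spacer: blue spacer block standing upright and loose on the ledge, 0.12 to 0.24 kg. Lower block 20 mm thick (its x) by 50 mm wide (its y) by 45 mm tall, with a grip neck on top 14 mm (x) by 26 mm (y) and 26 mm tall, 71 mm tall in all. The same when turned half round. Origin: centre of its underside, z up.
- jig_1: one of three identical setting jigs fixed to the ledge. Origin at ledge level; x points from tile to fixed grey stop, y along the tile's width, z up. Base plate 84 mm wide, x = -80 to +55 mm, its top (z = 10 mm) is the gap's floor. Stop: face at x = +25 mm, 76 mm wide, top at z = 45 mm. The gap between brass tile and stop is open above and at both sides.
- slide_1 (a joint): travel (m) of jig_1's tile towards its stop, from 0 to 0.034; gap between tile and stop = 0.034 - value. It slides with about 1.5 N of friction and stays where it is left, without a spring.
- tile_1: the sliding part of jig_1: brass tile 14 mm thick, 70 mm wide, top at z = 45 mm, joined by a steel bar to an upright red push plate behind it (8 mm thick, 44 mm wide, from z = 14 to 62 mm). Origin = the jig's origin at slide 0, moving with it; in this frame the tile's face to the stop is at x = -9 mm, the push plate's back at x = -57 mm.
- push_1 (a point): centre of the rear (outer) face of jig_1's red push plate, 38 mm above the ledge; pushing here along the jig's +x moves the tile towards its stop
- seat_1 (a point): point on the floor of jig_1's gap (10 mm above the ledge), 10 mm from the stop's face, midway across: the spacer's origin is here when it stands centred against the stop; axes as the jig's
- jig_2: one of three identical setting jigs fixed to the ledge. Origin at ledge level; x points from tile to fixed grey stop, y along the tile's width, z up. Base plate 84 mm wide, x = -80 to +55 mm, its top (z = 10 mm) is the gap's floor. Stop: face at x = +25 mm, 76 mm wide, top at z = 45 mm. The gap between brass tile and stop is open above and at both sides.
- slide_2 (a joint): travel (m) of jig_2's tile towards its stop, from 0 to 0.034; gap between tile and stop = 0.034 - value. It slides with about 1.5 N of friction and stays where it is left, without a spring.
- tile_2: the sliding part of jig_2: brass tile 14 mm thick, 70 mm wide, top at z = 45 mm, joined by a steel bar to an upright red push plate behind it (8 mm thick, 44 mm wide, from z = 14 to 62 mm). Origin = the jig's origin at slide 0, moving with it; in this frame the tile's face to the stop is at x = -9 mm, the push plate's back at x = -57 mm.
- push_2 (a point): centre of the rear (outer) face of jig_2's red push plate, 38 mm above the ledge; pushing here along the jig's +x moves the tile towards its stop
- seat_2 (a point): point on the floor of jig_2's gap (10 mm above the ledge), 10 mm from the stop's face, midway across: the spacer's origin is here when it stands centred against the stop; axes as the jig's
- jig_3: one of three identical setting jigs fixed to the ledge. Origin at ledge level; x points from tile to fixed grey stop, y along the tile's width, z up. Base plate 84 mm wide, x = -80 to +55 mm, its top (z = 10 mm) is the gap's floor. Stop: face at x = +25 mm, 76 mm wide, top at z = 45 mm. The gap between brass tile and stop is open above and at both sides.
- slide_3 (a joint): travel (m) of jig_3's tile towards its stop, from 0 to 0.034; gap between tile and stop = 0.034 - value. It slides with about 1.5 N of friction and stays where it is left, without a spring.
- tile_3: the sliding part of jig_3: brass tile 14 mm thick, 70 mm wide, top at z = 45 mm, joined by a steel bar to an upright red push plate behind it (8 mm thick, 44 mm wide, from z = 14 to 62 mm). Origin = the jig's origin at slide 0, moving with it; in this frame the tile's face to the stop is at x = -9 mm, the push plate's back at x = -57 mm.
- push_3 (a point): centre of the rear (outer) face of jig_3's red push plate, 38 mm above the ledge; pushing here along the jig's +x moves the tile towards its stop
- seat_3 (a point): point on the floor of jig_3's gap (10 mm above the ledge), 10 mm from the stop's face, midway across: the spacer's origin is here when it stands centred against the stop; axes as the jig's
- washer_1: bystander: bright steel washer lying flat, 44 mm across, 6 mm thick; origin under its centre
- washer_2: bystander: dark hardened washer lying flat, 44 mm across, 6 mm thick; origin under its centre
- hammer_head: bystander: black rubber hammer head, a barrel 48 mm thick and 85 mm long lying on the ledge; origin under its centre
- bolt: bystander: steel bolt standing on its 36 mm head, 69 mm tall; origin under its head
- spanner: bystander: steel spanner about 180 mm long lying beyond the jigs

How it is judged:
By the outcome, as a careful person would: the job done as asked, in the order asked, and still so for the second after the job is handed in, while the arm keeps its last pose, push and grip.
It also fails if it takes over 54 s, if anything falls off the work surface, if the arm or the gripper's body presses on something with over 40 N, if the wrist force passes 120 N, or if a joint passes its speed limit or range.

## Working session

There is one attempt and no reset: what is moved stays moved. The work goes in short steps, each a Python script; the robot and the scene stay as the last script left them, time stands still between calls to the robot, and variables do not carry over. Pictures are saved under pics/ and viewed, at most 10 in all, crops included, and the job is handed in when it is done.

```bash
mkdir -p pics; python3 - <<'E'
from bench import manip
import cv2
for n in("scene","top"):
    cv2.imwrite(f"pics/{n}0.png",manip.get_image(n)[:,:,::-1]); print(n,manip.get_calibration(n))
print(manip.current_tool_pos(),manip.current_tcp_rot(),manip.current_clock(),manip.grip_depth)
E
```

```text
scene {'vfov': 55.995536797706144, 'cx': 320.5128429758367, 'cy': 239.25725947576979, 'eye': array([1.38833778, 0.26375366, 0.68132657]), 'attitude': array([ 0.53536895,  0.72144585, -0.35740092, -0.25526565])}
top {'vfov': 52.16108171115858, 'cx': 314.86160443474193, 'cy': 233.68884439661662, 'eye': array([ 0.4686377 , -0.01519204,  1.04367374]), 'attitude': array([-0.69714959,  0.71276268, -0.04506006,  0.06262117])}
[0.1936859  0.61981598 0.22576486] [ 1.50811648e-01  9.88562121e-01 -8.69465956e-04 -1.53049057e-04] 0.1 0.0188
```

View pics/scene0.png

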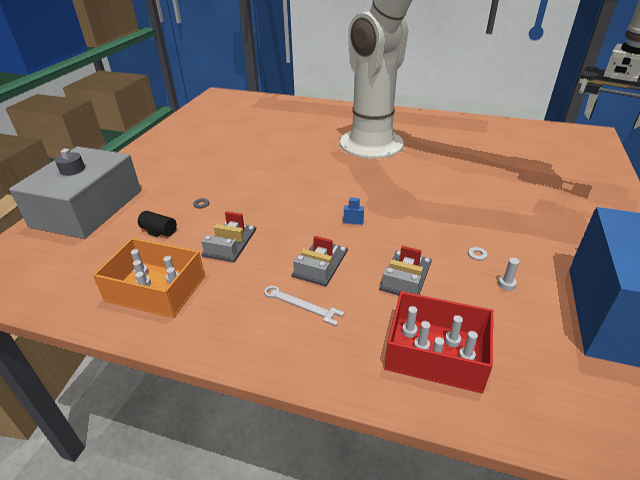

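View pics/top0.png

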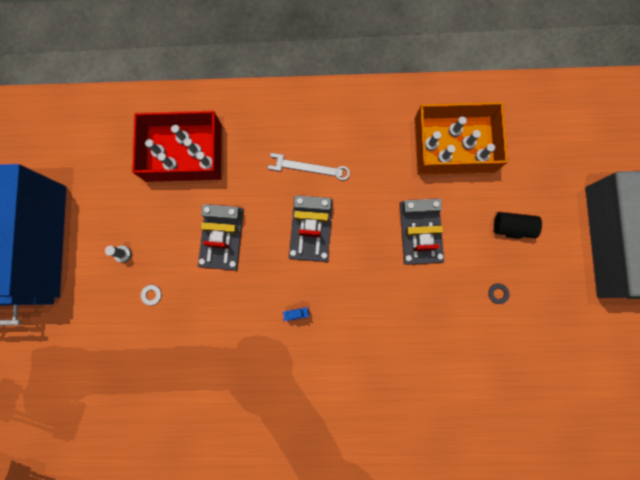

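Both views show the jigs. In the top view they are at about (219,237), (311,228) and (422,231), and the one at (422,231) has the widest gap. The spacer is at (296,314). I'll enlarge the crops to measure.

```bash
python3 - <<'E'
import cv2
t=cv2.imread("pics/top0.png")
a=cv2.resize(t[190:275,380:465],(595,595),interpolation=cv2.INTER_CUBIC)
cv2.imwrite("pics/c1.png",a)
c=lambda x,y,w,h,s:cv2.resize(t[y:y+h,x:x+w],None,fx=s,fy=s,interpolation=cv2.INTER_CUBIC)
# spacer (8x), and the two other jigs
import numpy as np
sp=c(275,295,45,40,8); j=c(190,185,150,90,5)
cv2.imwrite("pics/c2.png",sp); cv2.imwrite("pics/c3.png",j)
E
```

```text
(no output)
```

View pics/c1.png

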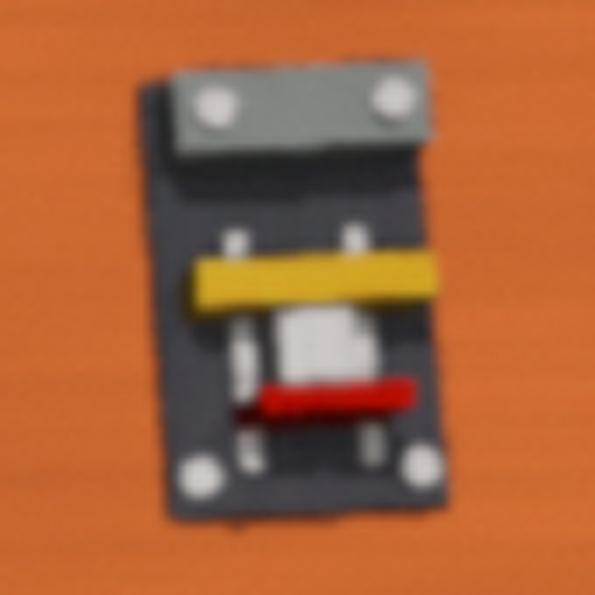

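View pics/c2.png

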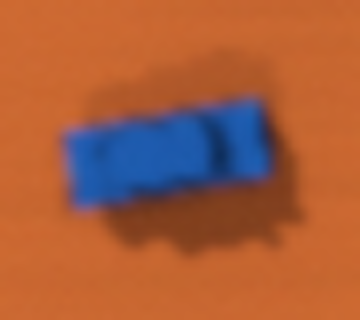

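View pics/c3.png

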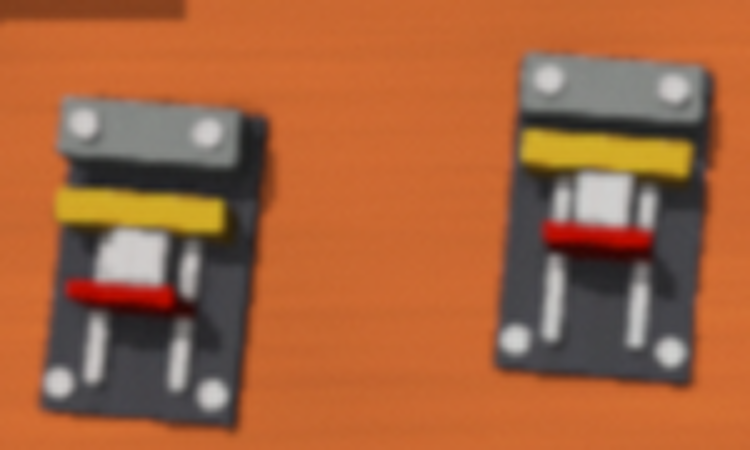

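The crops confirm it: the right-hand jig's gap is about 15 px (31 mm) and the others are about 9–10 mm. Next I'll fit the poses.

```bash
cat > h.py <<'E'
import numpy as np, cv2
from bench import manip
from scipy.spatial.transform import Rotation as R
from scipy.optimize import least_squares, minimize
def proj(n,P):
    c=manip.get_calibration(n); f=240/np.tan(np.radians(c["vfov"])/2)
    p=R.from_quat(c["attitude"]).inv().apply(np.asarray(P)-c["eye"])
    return np.c_[c["cx"]+f*p[:,0]/p[:,2], c["cy"]+f*p[:,1]/p[:,2]]
def place(P,x,y,a,z=0):
    return R.from_euler("z",a).apply(np.asarray(P,float))+[x,y,z]
def box(x0,x1,y0,y1,z0,z1): return np.array([[x,y,z] for x in(x0,x1) for y in(y0,y1) for z in(z0,z1)])
SP=[box(-.01,.01,-.025,.025,0,.045),box(-.007,.007,-.013,.013,.045,.071)]
def render(n,q,off,size,s=8,z=0):
    m=np.zeros((size[1]*s,size[0]*s),np.uint8)
    for b in SP:
        u=(proj(n,place(b,*q,z))-off+.5)*s-.5
        cv2.fillConvexPoly(m,cv2.convexHull((u*16).round().astype(np.int32)),255,shift=4)
    return cv2.resize(m,tuple(size),interpolation=cv2.INTER_AREA)/255.
def fit_spacer(img,q0,names,z=0,size=60,show=True):
    data=[]
    for n in names:
        c=proj(n,[[q0[0],q0[1],z+.03]])[0]; off=(c-size/2).astype(int)
        im=img[n].astype(float)[off[1]:off[1]+size,off[0]:off[0]+size]
        r,b=im[...,0],im[...,2]
        data.append((n,off,np.clip((b-r+10)/60,0,1)))
    cost=lambda q:sum(((render(n,q,o,(size,size),z=z)-m)**2).sum() for n,o,m in data)
    o=minimize(cost,q0,method="Nelder-Mead",options=dict(initial_simplex=np.array(q0)+np.array([[0,0,0],[.01,0,0],[0,.01,0],[0,0,.2]]),xatol=1e-5,fatol=1e-3))
    return o.x,o.fun,[m.sum() for *_,m in data]
E
cat > fit.py <<'E'
from h import *
img={n:cv2.imread(f"pics/{n}0.png")[:,:,::-1] for n in("top","scene")}
u=np.array([[177,153],[430,140],[168,518],[447,503],[195,262],[437,252],[196,308],[437,292]],float)
px=(u+.5)/7-.5+[380,190]
def mod(p):
    x,y,a,s=p
    P=[[.025,.038,.045],[.025,-.038,.045],[-.08,.042,.01],[-.08,-.042,.01],[s-.009,.035,.045],[s-.009,-.035,.045],[s-.023,.035,.045],[s-.023,-.035,.045]]
    return proj("top",place(P,x,y,a))
o=least_squares(lambda p:(mod(p)-px).ravel(),[.5,-.2,0,0]); print("jig",o.x.round(4),o.fun.round(1))
q=[.35,.05,0]
for k in range(5):
    d=proj("top",[[q[0],q[1],.045]])[0]-[296,314]; q[0]+=d[1]*.002; q[1]+=d[0]*.002
for ns in(["top"],["scene"],["top","scene"]):
    print(ns,*fit_spacer(img,[q[0],q[1],.1],ns))
# overlay check in scene of jig model points
P=[[.025,.038,.045],[.025,-.038,.045],[-.08,.042,.01],[-.08,-.042,.01],[.055,.042,0],[.055,-.042,0],[o.x[3]-.009,.035,.045],[o.x[3]-.009,-.035,.045],[o.x[3]-.057,.022,.062],[o.x[3]-.057,-.022,.062]]
uv=proj("scene",place(P,*o.x[:3])); im=img["scene"][:,:,::-1].copy()
im=cv2.resize(im[190:280,180:380],None,fx=4,fy=4,interpolation=cv2.INTER_CUBIC)
for v in uv: cv2.circle(im,tuple(((v-[180,190]+.5)*4).astype(int)),2,(0,255,0),-1)
cv2.imwrite("pics/ov.png",im)
E
python3 fit.py
```

```text
jig [ 0.6407 -0.2168  0.0244  0.0012] [-0.3 -0.2  0.5 -0.1  0.2 -0.   0.4  0.2 -0.2 -0.2 -0.6 -0.4  0.1 -0.
 -0.   0.6]
['top'] [0.46007035 0.0511011  0.14581655] 9.09739907727797 [np.float64(239.83333333333331)]
['scene'] [0.46145143 0.05362124 0.21028297] 16.933701460976547 [np.float64(432.41666666666663)]
['top', 'scene'] [0.45986368 0.05295938 0.1614795 ] 40.337859477124184 [np.float64(239.83333333333331), np.float64(432.41666666666663)]
```

View pics/ov.png

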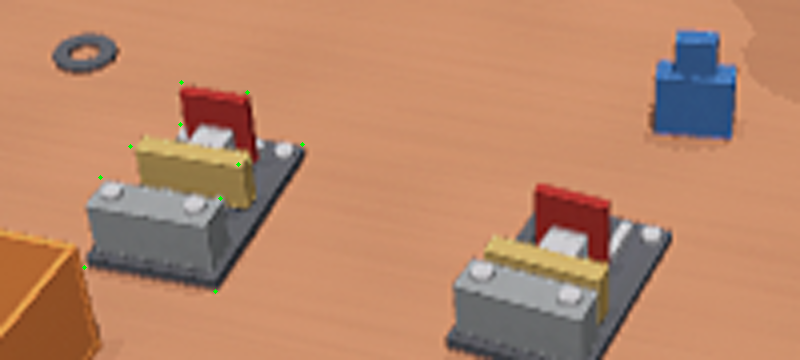

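The overlay matches jig pixels in the scene view to about 1 px, a consistent camera offset that the spacer fit shares. Now I'll grasp the spacer, lift it and hold it above the gap to check.

```bash
cat >> h.py <<'E'
J=(.6407,-.2168,.0244); S=(.4605,.052,.15)
def down(a): return (R.from_euler("z",a)*R.from_quat([0,1,0,0])).as_quat()
def jw(x,z,y=0): return place([[x,y,z]],*J)[0]
def stat(t=""):print(t,manip.current_clock(),np.round(manip.current_tool_pos(),4),np.round(manip.current_force(),1),round(manip.current_finger_gap(),4),flush=True)
E
python3 - <<'E'
from h import *
a=S[2]
for p in ([S[0],S[1],.16],jw(.0086,.17),jw(-.09,.12)): print(manip.solve_ik(p,down(a)) is not None)
manip.move_pose([S[0],S[1],.14],down(a)); stat()
manip.servo_line([S[0],S[1],.049]); stat()
manip.close(20); stat("closed")
manip.servo_line([S[0],S[1],.17]); stat("lift")
p=jw(.0086,.13); manip.move_pose([p[0],p[1],.17],down(J[2])); manip.servo_line(p); stat("above")
for n in("top","scene"): cv2.imwrite(f"pics/{n}1.png",manip.get_image(n)[:,:,::-1])
t=cv2.imread("pics/top1.png");s=cv2.imread("pics/scene1.png")
print(proj("scene",[p])[0])
b=cv2.resize(s[110:280,150:310],None,fx=3,fy=3,interpolation=cv2.INTER_CUBIC)
cv2.imwrite("pics/m1.png",b)
E
```

```text
True
True
True
 2.3667 [0.4608 0.053  0.1401] [ 0.1 -0.1  0.5] 0.0917
 3.125 [0.4609 0.0524 0.0493] [ 0.1 -0.3 -0.2] 0.0917
closed 4.1583 [0.4605 0.0521 0.0489] [-0.   0.3 -0.3] 0.0258
lift 5.1167 [0.4597 0.0518 0.1692] [-0.4  1.1 -2.1] 0.0258
above 6.775 [ 0.6488 -0.2151  0.1297] [ 0.1 -0.1 -2.2] 0.0257
[216.96120506 202.02083903]
```

View pics/m1.png

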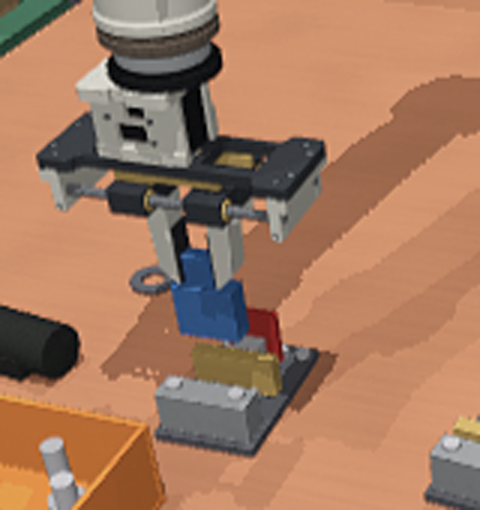

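The spacer is held at crop (210,305), upright and aligned with the gap. I'll fit its held position before lowering.

```bash
python3 - <<'E'
from h import *
import h
h.SP=[SP[0]]
img={"scene":cv2.imread("pics/scene1.png")[:,:,::-1]}
# block only: blank neck rows by fitting with crop mask as-is, neck included as bias check
p=manip.current_tool_pos()
print(fit_spacer(img,[p[0],p[1],.024],["scene"],z=p[2]-.049,size=44))
h.SP=SP
print(fit_spacer(img,[p[0],p[1],.024],["scene"],z=p[2]-.049,size=44), p)
# same jig points in scene view, refit from edges read in m1.png
u=np.array([[160,386],[252,410],[195,346],[279,354],[157,436],[252,452],[317,349]],float)
px=(u+.5)/3-.5+[150,110]
P=[[.025,.038,.045],[.025,-.038,.045],[-.0078,.035,.045],[-.0078,-.035,.045],[.055,.042,0],[.055,-.042,0],[-.08,-.042,.01]]
P[0]=[.055,.038,.033]; 
idx=[4,5,6]
f=lambda q:(proj("scene",place(np.array(P)[idx],*q))-px[idx]).ravel()
o=least_squares(f,J); print(o.x,o.fun)
E
```

```text
(array([ 0.6497085, -0.2140873, -0.1249671]), np.float64(104.50977316416763), [np.float64(578.8666666666667)])
(array([ 0.65190126, -0.21324535, -0.08785412]), np.float64(71.43791618608226), [np.float64(578.8666666666667)]) [ 0.65018941 -0.21618191  0.13133111]
[ 0.65332863 -0.18965176 -1.16432257] [  7.92867228   8.50031478 -20.75767672 -19.11588164  12.32962474
   7.85334651]
```

```bash
python3 - <<'E'
from h import *
manip.servo_line(jw(.0086,.08),vel=.08); stat()
for z in (.07,.064,.061,.0595,.0585,.0575):
    manip.servo_line(jw(.0086,z),vel=.03); stat(z)
    f=manip.current_force()
    if f[2]>1.5 or np.hypot(*f[:2])>5: break
for n in("top","scene"): cv2.imwrite(f"pics/{n}2.png",manip.get_image(n)[:,:,::-1])
s=cv2.imread("pics/scene2.png")
cv2.imwrite("pics/m2.png",cv2.resize(s[150:280,170:290],None,fx=4,fy=4,interpolation=cv2.INTER_CUBIC))
E
```

```text
7.65 [ 0.6496 -0.2167  0.08  ] [ 0.3 -0.2 -1.4] 0.0258
0.07 8.1333 [ 0.6491 -0.2165  0.0698] [-0.3  0.6 -1.7] 0.0255
0.064 8.4833 [ 0.649  -0.2165  0.0636] [ 0.3 -0.1 -1.4] 0.0259
0.061 8.7333 [ 0.6491 -0.2165  0.0607] [-0.4 -0.8 -1.9] 0.0262
0.0595 8.9833 [ 0.6492 -0.2165  0.0594] [ 0.2  0.2 -2.1] 0.0257
0.0585 9.2333 [ 0.6497 -0.2166  0.059 ] [-1.1  0.9  1.5] 0.0255
```

View pics/m2.png

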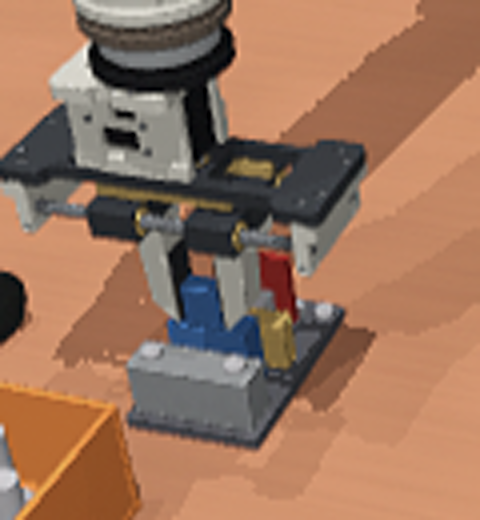

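The spacer is between tile and stop at crop (215,335), and floor contact came at the expected height. Release it, then push.

```bash
python3 - <<'E'
from h import *
manip.open(); stat("open")
manip.servo_line(jw(.0086,.15),vel=.1)
p=jw(-.10,.15); manip.servo_line(p,vel=.2); manip.close(10); stat("closed")
im=manip.get_image("top"); cv2.imwrite("pics/top3.png",im[:,:,::-1]); cv2.imwrite("pics/scene3.png",manip.get_image("scene")[:,:,::-1])
manip.servo_line(jw(-.10,.030),ori=down(J[2]),vel=.12); stat("down")
c=R.from_euler("z",J[2]).apply
for x in np.arange(-.085,-.045,.002):
    manip.servo_line(jw(x,.030),vel=.03)
    f=manip.current_force(); l=R.from_euler("z",-J[2]).apply(manip.current_tool_pos()-np.array([J[0],J[1],0]))
    print(round(x,4),l.round(4),f.round(1),round(manip.current_clock(),2))
    if -f[0]>6: break
cv2.imwrite("pics/scene4.png",manip.get_image("scene")[:,:,::-1])
a,b=[cv2.resize(cv2.imread(f"pics/scene{k}.png")[180:280,180:280],None,fx=4,fy=4,interpolation=cv2.INTER_CUBIC) for k in(3,4)]
cv2.imwrite("pics/m4.png",np.hstack([a,b]))
E
```

```text
open 10.475 [ 0.6493 -0.2166  0.0585] [-0.5 -0.1 -0.2] 0.0917
closed 13.6667 [ 0.5407 -0.2192  0.15  ] [0.3 0.7 0.8] 0.0006
down 14.9167 [ 0.5414 -0.2195  0.0307] [-0.2  0.2  0.3] 0.0007
-0.085 [-0.0851  0.0001  0.0299] [-0.9  0.1  0.6] 15.57
-0.083 [-0.083 -0.     0.03 ] [-0.7  0.1 -0.8] 15.82
-0.081 [-0.0808 -0.      0.03  ] [-0.3 -1.1  0.2] 16.07
-0.079 [-0.0788  0.      0.03  ] [ 0.3 -0.   0.2] 16.32
-0.077 [-0.0768  0.      0.03  ] [0.6 0.7 0.2] 16.57
-0.075 [-0.0748  0.      0.03  ] [-0.1 -0.5  0.2] 16.82
-0.073 [-0.0728  0.      0.03  ] [-0.2  0.   0.7] 17.07
-0.071 [-0.0708  0.      0.03  ] [-0.6 -0.1  0.6] 17.32
-0.069 [-0.0688  0.      0.03  ] [-0.2  0.1  0.7] 17.57
-0.067 [-0.0668  0.      0.03  ] [-0.4  0.2 -0.2] 17.82
-0.065 [-0.0651 -0.      0.0299] [-1.3 -0.6  0.5] 18.07
-0.063 [-0.063  -0.0001  0.0299] [-1.3 -0.6 -0.4] 18.32
-0.061 [-0.0608  0.      0.03  ] [-0.6 -0.4 -1. ] 18.57
-0.059 [-0.0589 -0.      0.0299] [-1.1 -0.2 -0.8] 18.82
-0.057 [-0.057   0.      0.0299] [-2.7 -0.4 -1.3] 19.07
-0.055 [-0.0548  0.      0.03  ] [-0.7  0.6 -0.7] 19.32
-0.053 [-0.0542  0.0001  0.0298] [-5.1  0.   2.9] 19.57
-0.051 [-0.0543  0.      0.0297] [-9.3  0.5  5.7] 19.82
```

View pics/m4.png

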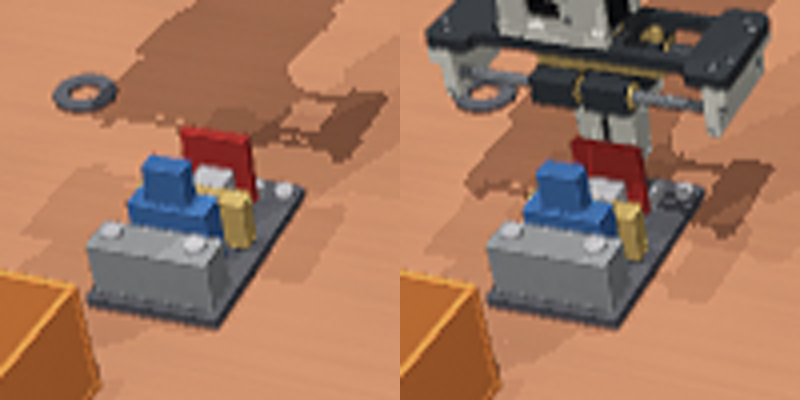

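The tile has closed onto the spacer, which now sits flush behind the stop in the right crop at about (565,205). I'll build up a firm push and check the closed gap.

```bash
python3 - <<'E'
from h import *
for x in np.arange(-.0495,-.03,.0015):
    manip.servo_line(jw(x,.030),vel=.03)
    f=manip.current_force(); l=R.from_euler("z",-J[2]).apply(manip.current_tool_pos()-np.array([J[0],J[1],0]))
    print(round(x,4),l.round(4),f.round(1),round(manip.current_clock(),2))
    if -f[0]>20 or abs(f[2])>18: break
manip.sleep(.7); stat("hold")
for n in("top","scene"): cv2.imwrite(f"pics/{n}5.png",manip.get_image(n)[:,:,::-1])
t=cv2.resize(cv2.imread("pics/top5.png")[190:265,385:460],None,fx=7,fy=7,interpolation=cv2.INTER_CUBIC)
cv2.imwrite("pics/m5.png",t)
E
```

```text
-0.0495 [-0.0543  0.      0.0295] [-13.2   1.   10.3] 20.12
-0.048 [-0.0544 -0.      0.0294] [-17.5   1.8  12.5] 20.37
-0.0465 [-0.0545 -0.      0.0292] [-21.3   2.1  15.3] 20.62
hold 21.3167 [ 0.5862 -0.2181  0.0292] [-21.8   1.5  14.1] 0.0007
```

View pics/m5.png

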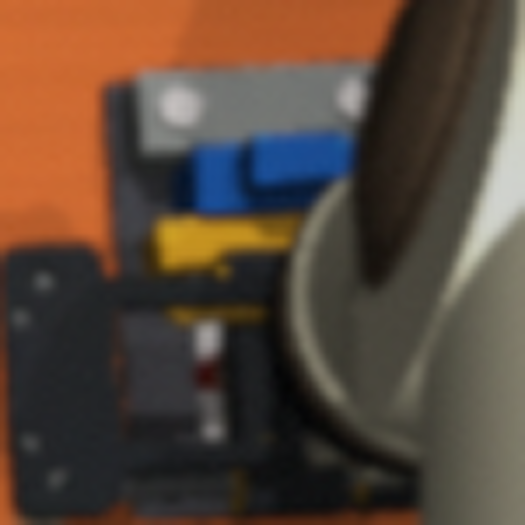

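The top view shows the spacer in contact with the stop above (row 153) and the tile below (row 217). That is a gap of about 20 mm. The spacer is centred across the tile, and the push is holding at 22 N.

```bash
python3 -c "
from bench import manip
print(manip.hand_in())"
```

```text
the job is handed in; nothing more can be done
None
```

The spacer stands in the wide-gap jig (the right-hand one in the top view), pinched flush between tile and stop with nothing gripping it; I handed in at about 21 s, still pushing the red plate with about 22 N, and the other two jigs were not touched.

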